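Set the carving turntable to 60 degrees and lower the ruling guide

TASK

Get the wood block ready for ruling hatching lines: turn the turntable, for instance by its blue knob, until its scale reads 60 degrees at the black index line on the yellow plate, while the aluminium straightedge is still up. Then swing the straightedge all the way down over the block, leaving the turntable at 60. Do not disturb the tape roll, the gouge or the spare block lying beside it.

Things in the scene. Friction and masses are not known exactly. Their poses are not given: they have to be found in the camera images.
- holder: Fixed plywood base of the turntable, 310 (x) x 300 (y) x 20 mm. Origin: centre of its underside, on the turntable's vertical axis. On its +y edge a yellow plate (50 x 34 mm, top 35 mm above the table) bears the index line, pointing at the axis; on its +x edge two dark steel posts (60 mm over both in y, tops 78 mm above the table) carry the straightedge's hinge.
- turntable (a joint): Reading at the index line, rad; grows as the turntable turns counterclockwise seen from above; range -0.15 to 2.2. White disc, 220 mm across, top 35 mm above the table, stiff to turn (0.15 N m), stays where left. Scale on its rim: wide red mark 0, then clockwise a short black mark every 10 degrees and a long one every 30, up to 120: 60 is the second long black mark after the red.
- knob (a point): Centre, half-way up, of the upright blue knob fixed on the disc, 24 mm in diameter, 50 mm tall (35 to 85 mm above the table), 90 mm from the turntable's axis, at 200 degrees plus the reading, counterclockwise from the holder's +x. At the disc's centre a carved wood block is fixed, 85 x 60 mm, its top 57 mm above the table.
- zero_mark (a point): Outer end of the red zero mark, on the disc's top, 108.5 mm from the axis.
- index_line (a point): Inner end of the black index line on the yellow plate, 113 mm from the axis along the holder's +y.
- guide (a joint): Straightedge's angle above level, rad: 0 fully down (level over the block, at its stop), at most 1.4; starts near 1. Aluminium bar 190 x 30 x 6 mm, hinged at the holder's x = +135 mm, y = 0, 63 mm above the table (axis along the holder's y, at mid thickness); it reaches from there towards -x, and up while raised. Stays where left; about 2 N on the red pad swings it down.
- press_pad (a point): Centre of the top face of the red pad (30 x 30 mm) on the straightedge, 150 mm from the hinge and 6 mm above the bar's mid thickness. Its z axis is the outward normal of the pad, its x axis points along the bar to the hinge.
- tape_center (a point): Centre of a loose roll of blue tape lying flat, 100 mm across, 24 mm high; leave alone.
- gouge: Loose carving gouge with dark wood handle lying along its x axis, about 180 mm long; leave alone.
- spare_block: Loose spare wood block, 100 x 75 x 18 mm, origin at the centre of its underside; leave alone.
- tool_box: Fixed yellow cardboard box, 130 x 60 mm, 35 mm high, on the holder's -y side; origin at the centre of its underside. Only in the way.

How it is judged (in metres and radians):
On the way:
1. The scale reads 60 degrees within 3.5, at rest, with the straightedge still up (value of joint turntable between 0.986 and 1.108 rad and velocity of joint turntable between -0.05 and 0.05 rad/s and value of joint guide above 0.5 rad), for 0.3 s.
At the end, for the whole second after the job is handed in: The scale reads 60 degrees within 3.5 degrees and stays still, and the straightedge is fully down over the block (within 0.04 rad of its stop) (value of joint turntable between 0.986 and 1.108 rad and value of joint guide below 0.04 rad and velocity of joint turntable between -0.05 and 0.05 rad/s); the robot touches nothing.
It fails at once if the tape roll is moved more than 30 mm (distance of tape_center from where it was at the start of the episode above 0.03 m).
It fails at once if the gouge is moved more than 30 mm (distance of gouge from where it was at the start of the episode above 0.03 m).
It fails at once if the spare block is moved more than 30 mm (distance of spare_block from where it was at the start of the episode above 0.03 m).
It also fails if it takes over 48 s, if anything falls off the work surface, if the arm or the gripper's body presses on something with over 40 N, if the wrist force passes 120 N, or if a joint passes its speed limit or range.

ROBOT

A 6-joint arm with a two-finger parallel gripper is mounted at the origin on the work surface. World frame = base frame: x ahead of the robot, y to its left, z up, the work surface at z = 0. Lengths are in mm, angles in degrees, forces in N, time in s.
With the tool pointing down it reaches from about 350 to 850 mm from the base axis. Payload 8.1 kg.
Tool frame: the origin (TCP) lies at the centre of the arm's flange, where the gripper is bolted on; the fingertips stand 173 mm ahead of it and the grasp point (between the pads) lies 155 mm ahead of it; z points along the fingers, y is the line along which they close (so a half turn about z gives the same grasp; the last joint's range is limited). The gripper opens to 85 mm and grips with 20 to 120 N. Pads are 22 mm wide; open, the fingers measure 114 mm over their backs; the gripper's body (76 mm by 85 mm) begins 54 mm behind the grasp point. The pads swing forward as they close: fully open they stand 13 mm farther back than shut.
Start: joints at [-82.185, 7.471, 85.268, -0, 87.261, -4.893], TCP at [132.012, -585.303, 404.692] pointing down, gripper open.
Joint ranges: [-169.43, 169.43], [-51.17, 129.36], [1.28, 143.12], [-76.62, 256.62], [0, 156.53], [-152.29, 152.29]. Speed limits (degrees/s): [136.94, 136.94, 159.86, 180, 180, 180].

INTERFACE

Orientations are given as [roll, pitch, yaw] about the fixed x, y, z axes, in that order (R = Rz(yaw) Ry(pitch) Rx(roll)).
In Python, from bench import * gives the robot as it stands.
- The arm moves only by the shell command python3 -m jog 'ROWS' [FORCE]. ROWS is text: rows parted by semicolons, each of 7 numbers parted by spaces: the shift along the tool's x, y, z scaled (see below), then the turn, a rotation vector about the tool's x, y, z scaled (see below), then the closure, from -1 (fully open) to 1 (shut). In form: tx ty tz wx wy wz hand; .... A call has 1 to 5 rows; each row shifts and turns the commanded pose from where the row before left it, along the tool's axes as they then stand; what a row does not reach is not made up. The controller multiplies each number of a shift by 0.1 m and each number of a turn by 60 degrees. A row lasts 1/8 s, in which the tool goes at most 62.5 mm and 10.7 degrees, less where a joint would pass 70% of its speed; a pose out of reach is approached as far as the arm can. A call with a number of a shift or a turn outside -1 to 1 is refused whole. A call with a gripper value outside its range is refused whole. The fingers move at their own pace and stop on an object; FORCE is the grip in N (left out, the last holds). Time passes only in rows, so rows that do not move let the fingers close. It gives the time, the measured TCP pose, the force, the opening and the grip force at its end, in the units of the state.
- sense(): the state, without advancing time (a new reading comes with each control period).
- snapshot(name): name is "scene" or "top" or "wrist"; returns a dict with "img" (400x640x3 uint8, red, green, blue), "fx", "fy", "cx", "cy" (pixels), "extrinsics" (4x4, takes a point from camera to world coordinates). Camera axes: x right, y down, z forward; pixel columns grow to the right and rows downward; lengths in mm; the calibration is good to about 2 mm. A picture is of the moment at which its call begins. There is no depth.
- hand_in(): hands the job in; it is judged then, once.
The state is a dict: "time": time; "joint_pos": joint angles; "qd": joint speeds; "joint_efforts": joint torques, N m; "tool_pos": TCP position; "tcp_rot": TCP orientation; "ft_force": force on the tool from outside, world axes, zero at the start; "wrist_torque": the same for the moment, N m; "finger_gap": finger opening in mm; "grip_force": force on a finger pad.
Only numpy, scipy, OpenCV 4.12 (cv2) and the standard library are available. Lean on these libraries where they do the work, as an engineer would, in place of code of your own. Each camera call takes 0.05 s, during which the arm holds its last target. There are 200 camera calls.

## Working session

There is one attempt and no reset: what is moved stays moved. The work goes in short steps, Python scripts to look and compute and a shell command to move; the robot and the scene stay as the last step left them, time stands still between calls to the robot, and variables do not carry over. Pictures are saved under pics/ and viewed, at most 10 in all, crops included, and the job is handed in when it is done.

```bash
mkdir -p pics; ls; python3 - <<'E'
from bench import *
import cv2,pickle
for n in("scene","top"):
    s=snapshot(n); pickle.dump(s,open(f"{n}.pkl","wb")); cv2.imwrite(f"pics/{n}0.png",s["img"][:,:,::-1])
    print(n,s["fx"],s["fy"],s["cx"],s["cy"],s["extrinsics"])
print(sense())
E
```

```text
pics
scene 372.4673126301473 372.4673126301473 316.6605964313946 202.15033500170352 [[ 6.90961522e-01  5.71066620e-01 -4.43232548e-01  8.92292019e+02]
 [ 7.22836070e-01 -5.38205437e-01  4.33408495e-01 -3.28337108e+02]
 [ 8.95495720e-03 -6.19853066e-01 -7.84666799e-01  6.84358047e+02]
 [ 0.00000000e+00  0.00000000e+00  0.00000000e+00  1.00000000e+00]]
top 424.656697122537 424.656697122537 325.58237918273676 203.6078755419446 [[-5.93456835e-02 -9.77609605e-01  2.01884995e-01  3.51740197e+02]
 [-9.98221982e-01  5.69910725e-02 -1.74611589e-02  1.96429676e+01]
 [ 5.56455433e-03 -2.02562284e-01 -9.79253571e-01  1.12755917e+03]
 [ 0.00000000e+00  0.00000000e+00  0.00000000e+00  1.00000000e+00]]
{'time': 0.1, 'joint_pos': array([-8.21847939e+01,  7.51059587e+00,  8.53211619e+01, -9.44065131e-06,
        8.72612164e+01, -4.89104854e+00]), 'qd': array([-0.02629199, -0.07936799, -0.02947151,  0.04440562,  0.03048309,
       -0.01402082]), 'joint_efforts': array([ 1.28736254e-03, -5.70951569e+01, -5.01941729e+01, -1.84000523e-04,
        8.09054036e-03, -6.62160033e-06]), 'tool_pos': array([ 131.98725069, -585.10243141,  403.76902395]), 'tcp_rot': array([-1.79907364e+02, -7.91769857e-03,  1.27062487e+01]), 'ft_force': array([-0.95093287,  1.19998395,  0.72681207]), 'wrist_torque': array([ 0.0055283 , -0.0267017 , -0.05533253]), 'grip_force': 0.0, 'finger_gap': 85.37754383060262}
```

View pics/top0.png

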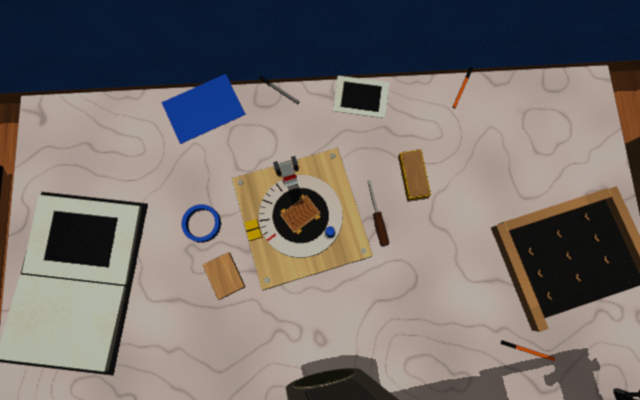

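View pics/scene0.png

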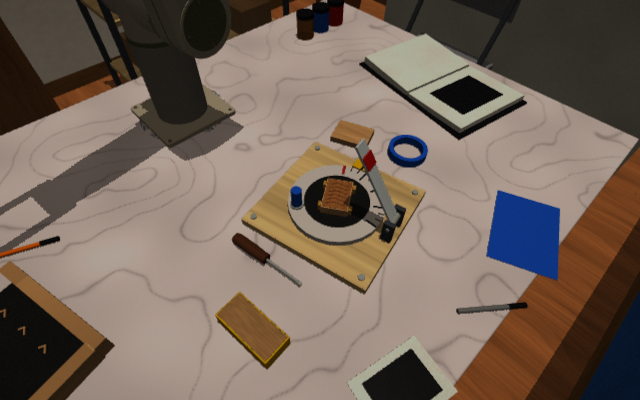

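The top view shows the holder around (302,218), knob (330,232), yellow plate (253,230), red mark (271,237), posts (287,167), tape (201,223), gouge (378,220), spare block (223,276) and box (415,175). The straightedge is up.

```bash
cat > h.py <<'E'
import numpy as np,cv2,pickle
def ray(s,uv,z):
    E=np.array(s["extrinsics"]);d=E[:3,:3]@np.array([(uv[0]-s["cx"])/s["fx"],(uv[1]-s["cy"])/s["fy"],1]);o=E[:3,3]
    return o+d*(z-o[2])/d[2]
def proj(s,p):
    E=np.array(s["extrinsics"]);c=E[:3,:3].T@(np.array(p)-E[:3,3]);return np.array([s["fx"]*c[0]/c[2]+s["cx"],s["fy"]*c[1]/c[2]+s["cy"]])
def blobs(s,lo,hi,box=(0,0,640,400),amin=8):
    hsv=cv2.cvtColor(s["img"],cv2.COLOR_RGB2HSV);m=cv2.inRange(hsv,np.array(lo),np.array(hi))
    k=np.zeros_like(m);k[box[1]:box[3],box[0]:box[2]]=1
    n,_,st,c=cv2.connectedComponentsWithStats(m*k)
    return [(tuple(np.round(c[i],1)),int(st[i,4]),st[i,:4].tolist()) for i in range(1,n) if st[i,4]>=amin]
E
python3 - <<'E'
from h import *
s=pickle.load(open("top.pkl","rb"));b=(230,145,375,295)
print("blue",blobs(s,(100,120,40),(130,255,255),b))
print("yel",blobs(s,(22,190,80),(32,255,255),b))
print("red",blobs(s,(0,150,80),(6,255,255),b,3),blobs(s,(172,150,80),(180,255,255),b,3))
hsv=cv2.cvtColor(s["img"],cv2.COLOR_RGB2HSV)
print(hsv[215,245:262].tolist(),hsv[230,243:262].tolist())
g=s["img"].max(2)
# white disc
m=((hsv[...,1]<50)&(hsv[...,2]>150)).astype(np.uint8)
# holder corners approx by eye
for uv in[(233,178),(338,149),(372,256),(263,290)]:print(ray(s,uv,20).round())
print("tape",ray(s,(201,223),12),"gouge",ray(s,(378,220),8),"box",ray(s,(415,175),35),"spare",ray(s,(223,276),18))
E
```

```text
blue [((np.float64(329.7), np.float64(231.3)), 73, [326, 227, 9, 10])]
yel [((np.float64(252.6), np.float64(229.4)), 236, [245, 219, 17, 22])]
red [((np.float64(289.1), np.float64(177.3)), 44, [284, 175, 12, 6]), ((np.float64(270.6), np.float64(237.1)), 14, [267, 234, 8, 7])] []
[[19, 134, 156], [18, 128, 157], [19, 131, 158], [19, 132, 158], [18, 132, 158], [19, 130, 165], [19, 130, 173], [19, 129, 176], [19, 129, 174], [19, 131, 170], [19, 130, 163], [19, 131, 156], [19, 130, 151], [18, 92, 155], [17, 42, 172], [18, 32, 177], [16, 31, 179]] [[10, 36, 175], [10, 36, 168], [15, 60, 136], [22, 155, 112], [23, 207, 95], [22, 195, 77], [23, 203, 73], [22, 204, 80], [23, 203, 88], [23, 227, 109], [23, 241, 146], [24, 249, 159], [24, 249, 167], [24, 255, 177], [24, 255, 179], [24, 255, 175], [23, 221, 148], [19, 128, 139], [19, 60, 162]]
[665. 245.  20.]
[730. -43.  20.]
[ 434. -112.   20.]
[364. 173.  20.]
tape [548.51626209 332.84860506  12.        ] gouge [ 529.73615169 -137.53009169    8.        ] box [ 640.89690774 -242.6006646    35.        ] spare [405.91662305 274.74373702  18.        ]
```

```bash
python3 - <<'E'
from h import *
s=pickle.load(open("top.pkl","rb"));c=pickle.load(open("scene.pkl","rb"))
C=np.array([548,66.]);yaw=13.3
for n,p in[("knob",ray(s,(329.7,231.3),65)),("red",ray(s,(270.6,237.1),35)),("yel",ray(s,(253,229.4),33)),("post/hinge",ray(s,(286.5,166),75))]:
    d=p[:2]-C;print(n,p.round(),np.hypot(*d).round(1),(np.degrees(np.arctan2(d[1],d[0]))-yaw).round(1))
print("scene blue",blobs(c,(100,120,30),(130,255,255),(280,180,310,215)))
for u in blobs(c,(100,120,30),(130,255,255),(280,180,310,215)):print(ray(c,u[0],60))
print(blobs(c,(0,150,80),(6,255,255),(340,140,385,180)),blobs(c,(0,150,80),(6,255,255),(340,140,385,180),3))
hsv=cv2.cvtColor(s["img"],cv2.COLOR_RGB2HSV)
m=((hsv[...,1]<70)&(hsv[...,2]>120)).astype(np.uint8);k=np.zeros_like(m);k[180:262,256:345]=1;m*=k
n,l,st,_=cv2.connectedComponentsWithStats(m);i=1+st[1:,4].argmax()
print("disc stat",st[i]);u=cv2.fitEllipse(cv2.convexHull(np.argwhere(l==i)[:,::-1].astype(np.int32)).astype(np.float32));print(u,ray(s,u[0],35))
E
```

```text
knob [499.  -5.  65.] 86.6 -137.7
red [497. 147.  35.] 95.9 108.8
yel [520. 192.  33.] 129.4 89.2
post/hinge [673.  96.  75.] 128.8 -0.0
scene blue [((np.float64(296.1), np.float64(196.3)), 188, [291, 186, 11, 21])]
[497.47596116  -4.68570124  60.        ]
[((np.float64(369.3), np.float64(159.9)), 153, [363, 150, 13, 21]), ((np.float64(343.3), np.float64(169.4)), 21, [342, 166, 4, 8])] [((np.float64(369.3), np.float64(159.9)), 153, [363, 150, 13, 21]), ((np.float64(343.3), np.float64(169.4)), 21, [342, 166, 4, 8])]
disc stat [ 259  180   84   78 2520]
((300.2962646484375, 215.92755126953125), (82.2485580444336, 83.61505126953125), 75.89897155761719) [548.03978068  68.01587633  35.        ]
```

```bash
python3 -m jog '.4 -.4 0 0 0 0 -1;.4 -.4 0 0 0 0 -1;.4 -.4 0 0 0 0 -1;.4 -.4 0 0 0 0 -1;.4 -.4 0 0 0 0 -1'; python3 -m jog '.4 -.4 0 0 0 0 -1;.4 -.4 0 0 0 0 -1;.4 -.4 0 0 0 0 -1;.4 -.4 0 0 0 0 -1;.4 -.4 0 0 0 0 -1'; python3 -m jog '0 0 0 0 0 -.17 -1;0 0 0 0 0 -.17 -1;0 0 0 0 0 -.17 -1;0 0 0 0 0 -.17 -1;0 0 0 0 0 -.04 -1'
```

```text
time: 0.72
tool_pos: [283.6, -344.5, 404.3]
tcp_rot: [-180.0, -0.0, 12.7]
ft_force: [1.1, 0.0, -0.2]
finger_gap: 85.3
grip_force: 0.0
time: 1.35
tool_pos: [434.7, -105.3, 404.5]
tcp_rot: [180.0, -0.0, 12.7]
ft_force: [-0.5, -0.7, 0.1]
finger_gap: 85.3
grip_force: 0.0
time: 1.98
tool_pos: [434.1, -107.0, 404.2]
tcp_rot: [-180.0, 0.0, 56.1]
ft_force: [-0.8, 0.4, -0.1]
finger_gap: 85.3
grip_force: 0.0
```

```bash
python3 - <<'E'
from bench import *
from h import *
s=snapshot("wrist");pickle.dump(s,open("w.pkl","wb"));cv2.imwrite("pics/w1.png",s["img"][:,:,::-1])
print(np.array(s["extrinsics"]).round(2),s["fx"])
print(blobs(s,(100,120,30),(130,255,255)))
for b in blobs(s,(100,120,30),(130,255,255)):print(ray(s,b[0],60).round(1))
E
```

```text
[[ 8.3000e-01 -5.4000e-01 -1.5000e-01  4.7078e+02]
 [-5.6000e-01 -8.0000e-01 -2.2000e-01 -5.0560e+01]
 [-0.0000e+00  2.6000e-01 -9.6000e-01  3.7335e+02]
 [ 0.0000e+00  0.0000e+00  0.0000e+00  1.0000e+00]] 344.99292746820265
[((np.float64(308.7), np.float64(31.3)), 720, [295, 16, 29, 32])]
[499.5  -0.5  60. ]
```

View pics/w1.png

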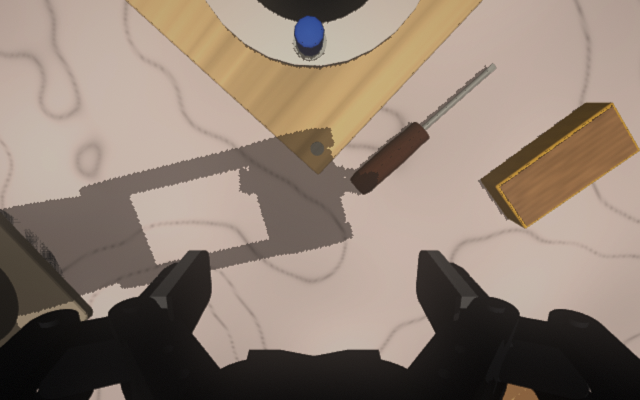

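The wrist view shows the knob at (309,31), centred between the fingers and 120 mm ahead along tool x. The gouge is clear. Next I go over the knob and down.

```bash
python3 -m jog '.4 -.02 0 0 0 0 -1;.4 -.02 0 0 0 0 -1;.42 0 0 0 0 0 -1;0 0 .4 0 0 0 -1;0 0 .4 0 0 0 -1'; python3 -m jog '0 0 .3 0 0 0 -1;0 0 .3 0 0 0 -1;0 0 .3 0 0 0 -1;0 0 .12 0 0 0 -1;0 0 0 0 0 0 -1'; python3 -m jog '0 0 0 0 0 0 1;0 0 0 0 0 0 1;0 0 0 0 0 0 1;0 0 0 0 0 0 1;0 0 0 0 0 0 1' 30
python3 -m jog '0 0 0 0 0 0 1;0 0 0 0 0 0 1'
python3 - <<'E'
from bench import *
import cv2
s=snapshot("scene");cv2.imwrite("pics/s2.png",cv2.resize(s["img"][120:300,220:450,::-1],None,fx=3,fy=3))
E
```

```text
time: 2.65
tool_pos: [499.5, -3.2, 323.8]
tcp_rot: [180.0, -0.0, 55.9]
ft_force: [0.6, -0.6, -0.5]
finger_gap: 85.1
grip_force: 0.0
time: 3.28
tool_pos: [498.9, -3.8, 222.1]
tcp_rot: [-179.9, 0.0, 55.9]
ft_force: [0.4, -1.1, 0.7]
finger_gap: 85.4
grip_force: 0.0
time: 3.9
tool_pos: [499.6, -3.9, 223.4]
tcp_rot: [180.0, -0.0, 55.9]
ft_force: [-1.1, 0.3, 5.9]
finger_gap: 23.2
grip_force: 29.5
time: 4.15
tool_pos: [499.6, -3.9, 223.4]
tcp_rot: [180.0, -0.0, 55.9]
ft_force: [-2.1, 0.5, 5.7]
finger_gap: 23.2
grip_force: 29.6
```

View pics/s2.png

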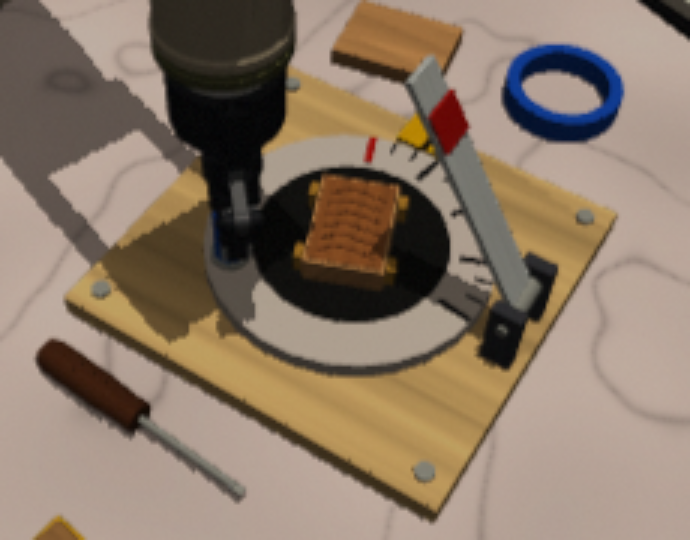

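The knob is gripped (gap 23.2 mm) and the straightedge is up. I sweep the arc in 3.85° steps.

```bash
python3 -m jog '.002 .06 0 0 0 -.064 1;.002 .06 0 0 0 -.064 1;.002 .06 0 0 0 -.064 1;.002 .06 0 0 0 -.064 1;.002 .06 0 0 0 -.064 1'; python3 -m jog '.002 .06 0 0 0 -.064 1;.002 .06 0 0 0 -.064 1;.002 .06 0 0 0 -.064 1;.002 .06 0 0 0 -.064 1;0 0 0 0 0 0 1'
python3 -m jog '0 0 0 0 0 0 1;0 0 0 0 0 0 1'
python3 - <<'E'
from bench import *
from h import *
s=snapshot("top");pickle.dump(s,open("t3.pkl","wb"));cv2.imwrite("pics/t3.png",cv2.resize(s["img"][160:280,225:355,::-1],None,fx=5,fy=5,interpolation=2))
r=blobs(s,(0,150,80),(6,255,255),(240,200,330,290),3);print(r)
p0=ray(s,(270.6,237.1),35)
for b in r:
    p=ray(s,b[0],35)
    for C in([548,68],[549,70]):
        d=p[:2]-C;e=p0[:2]-C;print(np.hypot(*d),np.degrees(np.arctan2(d[1],d[0]))-103.3,np.degrees(np.arctan2(e[1],e[0]))-103.3)
E
```

```text
time: 4.82
tool_pos: [526.7, -16.5, 223.4]
tcp_rot: [180.0, 0.0, 75.2]
ft_force: [-4.7, -1.1, 7.7]
finger_gap: 23.6
grip_force: 29.9
time: 5.45
tool_pos: [550.6, -19.6, 223.4]
tcp_rot: [180.0, 0.1, 90.6]
ft_force: [-4.3, -3.2, 8.1]
finger_gap: 23.0
grip_force: 30.3
time: 5.7
tool_pos: [550.4, -19.6, 223.4]
tcp_rot: [180.0, 0.1, 90.5]
ft_force: [-3.1, -2.6, 7.4]
finger_gap: 23.3
grip_force: 30.2
[((np.float64(289.0), np.float64(251.2)), 11, [288, 247, 3, 8])]
96.02306431826874 56.41062196157425 19.4504310239075
96.29314958587932 57.73325832170595 20.634616488803886
```

View pics/t3.png

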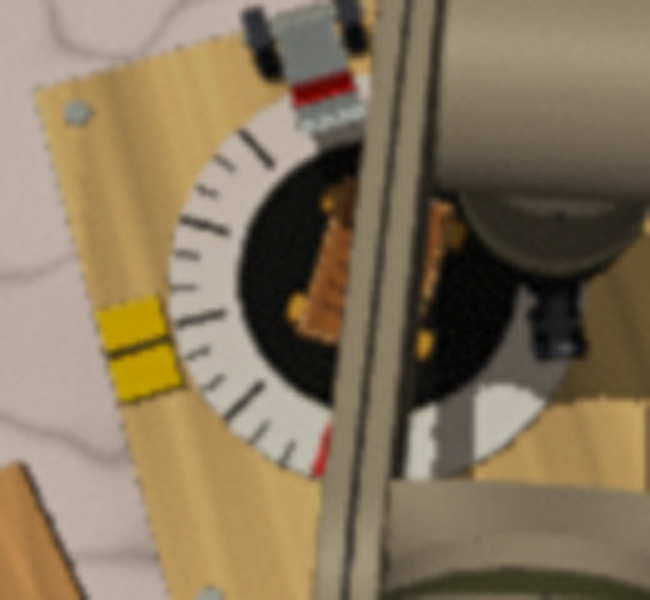

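The index line runs (108,353)–(173,338) in the crop. The 60 mark, at (175,330)–(225,315), sits about 3° short, which agrees with the measured 56–58°. Adding 3°.

```bash
python3 -m jog '.001 .024 0 0 0 -.025 1;.001 .024 0 0 0 -.025 1;0 0 0 0 0 0 1;0 0 0 0 0 0 1'
python3 - <<'E'
from bench import *
from h import *
s=snapshot("top");pickle.dump(s,open("t4.pkl","wb"))
g=cv2.cvtColor(s["img"],cv2.COLOR_RGB2GRAY).astype(np.float32)
# dark-weighted centroid angle of marks along world rays about C, relative to the index line
C=np.array([548,68])
def prof(r0,r1,z,a0,a1):
    A=np.arange(a0,a1,.25);out=[]
    for a in A:
        v=[]
        for r in np.linspace(r0,r1,8):
            t=np.radians(a);u=proj(s,[C[0]+r*np.cos(t),C[1]+r*np.sin(t),z]);v.append(cv2.getRectSubPix(g,(1,1),(float(u[0]),float(u[1])))[0,0])
        out.append(np.mean(v))
    return A,np.array(out)
from scipy.signal import find_peaks
for nm,q in(("index",(118,138,35,95,112)),("long marks",(80,90,35,55,135)),("all",(95,105,35,55,135))):
    A,v=prof(*q);p,d=find_peaks(-v,prominence=12);print(nm,A[p],d["prominences"].round())
E
```

```text
time: 6.25
tool_pos: [555.1, -19.4, 223.4]
tcp_rot: [-180.0, 0.1, 93.5]
ft_force: [-4.7, -3.1, 7.2]
finger_gap: 22.6
grip_force: 30.2
index [102.25] [72.]
long marks [ 71.25 101.5  132.  ] [77. 88. 68.]
all [ 61.75  71.5   82.    91.25 101.75 111.75 121.75 132.25] [39. 91. 41. 52. 95. 48. 47. 77.]
```

The scale reads about 59.4°. I release, rise, and measure the straightedge angle.

```bash
python3 -m jog '0 0 0 0 0 0 -1;0 0 0 0 0 0 -1;0 0 0 0 0 0 -1;0 0 0 0 0 0 -1;0 0 -.1 0 0 0 -1'; python3 -m jog '0 0 -.3 0 0 0 -1;0 0 -.4 0 0 0 -1;0 0 -.5 0 0 0 -1;0 0 -.5 0 0 0 1;0 0 0 0 0 -.16 1'
python3 - <<'E'
from h import *
c=pickle.load(open("scene.pkl","rb"));s=pickle.load(open("t4.pkl","rb"))
t=np.radians(13.3);X=np.array([np.cos(t),np.sin(t),0]);C=np.array([548.,68,0])
print("obs",blobs(c,(0,150,80),(6,255,255),(350,140,385,180))[0][0],blobs(s,(0,150,80),(6,255,255),(270,165,300,190),3))
for th in np.arange(.8,1.25,.1):
    p=C+X*(135-150*np.cos(th)+6*np.sin(th))+[0,0,63+150*np.sin(th)+6*np.cos(th)];print(th.round(1),p.round(),proj(c,p).round(1),proj(s,p).round(1))
from bench import *
print(sense()["tool_pos"],sense()["tcp_rot"])
E
```

```text
time: 6.92
tool_pos: [554.5, -18.8, 232.1]
tcp_rot: [-179.9, -0.0, 93.5]
ft_force: [0.2, 0.8, -0.1]
finger_gap: 85.4
grip_force: 0.0
time: 7.55
tool_pos: [556.2, -19.1, 409.7]
tcp_rot: [179.4, 0.2, 103.2]
ft_force: [0.9, 0.1, -0.2]
finger_gap: 51.5
grip_force: 0.0
obs (np.float64(369.3), np.float64(159.9)) [((np.float64(289.1), np.float64(177.3)), 44, [284, 174, 12, 7])]
0.8 [582.  76. 175.] [354.9 160.8] [292.9 191.1]
0.9 [593.  79. 184.] [360.8 159.7] [291.3 185.4]
1.0 [605.  82. 192.] [367.2 159.3] [289.5 179.4]
1.1 [618.  85. 199.] [374.  159.4] [287.7 173.2]
1.2 [632.  88. 205.] [381.3 160.3] [285.8 166.8]
[556.22888258 -19.06151663 409.73004256] [179.43189536   0.20936028 103.23805813]
```

```bash
python3 -m jog '0 0 -.4 0 0 0 1;.29 .363 0 0 0 0 1;.29 .363 0 0 0 0 1;.29 .363 0 0 0 0 1;0 0 .4 0 0 0 1'; python3 -m jog '0 0 .35 0 0 0 1;0 0 0 0 0 0 1'
python3 - <<'E'
from bench import *
from h import *
s=snapshot("scene");cv2.imwrite("pics/s5.png",cv2.resize(s["img"][100:280,260:450,::-1],None,fx=3,fy=3))
p=sense()["tool_pos"];d=p[:2]-[548,68];t=np.radians(13.3);h=np.array([d@[np.cos(t),np.sin(t)],d@[-np.sin(t),np.cos(t)],p[2]-173]);print("tip in holder",h.round(1))
prev=None
for th in np.append(np.arange(1.0,0,-.1),0):
    q=np.array([135-150*np.cos(th)+6*np.sin(th)+14,63+150*np.sin(th)+6*np.cos(th)]);print(th.round(1),q.round(1),(None if prev is None else (q-prev).round(1)));prev=q
E
```

```text
time: 8.18
tool_pos: [643.6, 93.2, 407.0]
tcp_rot: [179.5, 0.0, 103.2]
ft_force: [1.4, 0.0, -0.4]
finger_gap: 0.0
grip_force: 0.0
time: 8.43
tool_pos: [640.3, 90.5, 364.3]
tcp_rot: [-179.6, -0.1, 103.1]
ft_force: [0.1, -0.2, -0.6]
finger_gap: -0.1
grip_force: 0.0
tip in holder [ 95.7   0.4 194.2]
1.0 [ 73.  192.5] None
0.9 [ 60.5 184.2] [-12.5  -8.2]
0.8 [ 48.8 174.8] [-11.7  -9.4]
0.7 [ 38.1 164.2] [-10.7 -10.6]
0.6 [ 28.6 152.6] [ -9.6 -11.6]
0.5 [ 20.2 140.2] [ -8.3 -12.5]
0.4 [ 13.2 126.9] [ -7.1 -13.2]
0.3 [  7.5 113.1] [ -5.7 -13.9]
0.2 [ 3.2 98.7] [ -4.3 -14.4]
0.1 [ 0.3 83.9] [ -2.8 -14.7]
0.0 [-1. 69.] [ -1.3 -14.9]
```

View pics/s5.png

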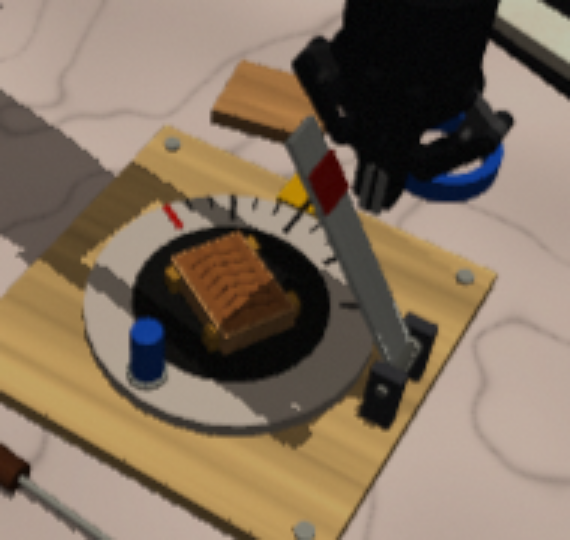

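The closed fingertips stand at (372,190), right of the red pad (328,180), but the knuckles spread along the bar's swing direction. I back off and turn the tool 90° so they spread along the hinge axis.

```bash
python3 -m jog '0 .2 0 0 0 0 1;0 0 0 0 0 .167 1;0 0 0 0 0 .167 1;0 0 0 0 0 .167 1;0 0 0 0 0 .167 1'; python3 -m jog '0 0 0 0 0 .167 1;0 0 0 0 0 .167 1;0 0 0 0 0 .167 1;0 0 0 0 0 .167 1;0 0 0 0 0 .163 1'
python3 -m jog '0 0 0 0 0 0 1;0 0 0 0 0 0 1'
python3 - <<'E'
from bench import *
import numpy as np
p=sense()["tool_pos"];d=p[:2]-[548,68];t=np.radians(13.3);print("tip in holder",d@[np.cos(t),np.sin(t)],d@[-np.sin(t),np.cos(t)],p[2]-173)
E
```

```text
time: 9.1
tool_pos: [661.6, 94.8, 371.5]
tcp_rot: [179.8, -0.1, 62.6]
ft_force: [-0.1, 1.2, 0.3]
finger_gap: 0.0
grip_force: 0.0
time: 9.72
tool_pos: [661.5, 94.8, 371.5]
tcp_rot: [180.0, -0.3, 12.8]
ft_force: [0.0, -0.2, 0.3]
finger_gap: -0.3
grip_force: 0.0
time: 9.98
tool_pos: [661.2, 94.9, 369.6]
tcp_rot: [180.0, -0.1, 13.3]
ft_force: [0.0, 0.4, 0.3]
finger_gap: -0.0
grip_force: 0.0
tip in holder 116.38325830279588 0.12802919210381347 196.5616015573213
```

```bash
python3 -m jog '-.25 0 .02 0 0 0 1;-.15 0 .02 0 0 0 1;-.07 0 .01 0 0 0 1;-.06 0 .04 0 0 0 1;-.06 0 .04 0 0 0 1'; python3 -m jog '-.06 0 .047 0 0 0 1;-.06 0 .047 0 0 0 1;-.054 0 .053 0 0 0 1;-.054 0 .053 0 0 0 1;0 0 0 0 0 0 1'
python3 - <<'E'
from bench import *
from h import *
s=snapshot("scene");cv2.imwrite("pics/s6.png",cv2.resize(s["img"][100:280,260:450,::-1],None,fx=3,fy=3))
p=sense()["tool_pos"];d=p[:2]-[548,68];t=np.radians(13.3);print("tip in holder",d@[np.cos(t),np.sin(t)],d@[-np.sin(t),np.cos(t)],p[2]-173)
E
```

```text
time: 10.6
tool_pos: [603.4, 81.5, 354.8]
tcp_rot: [180.0, -0.0, 13.2]
ft_force: [0.7, -1.1, 0.6]
finger_gap: 0.1
grip_force: 0.5
time: 11.22
tool_pos: [580.7, 76.3, 333.9]
tcp_rot: [-180.0, 0.1, 13.1]
ft_force: [0.0, 0.9, -1.1]
finger_gap: 0.2
grip_force: 0.0
tip in holder 33.97712230804359 0.5694580520851646 161.30983099377585
```

View pics/s6.png

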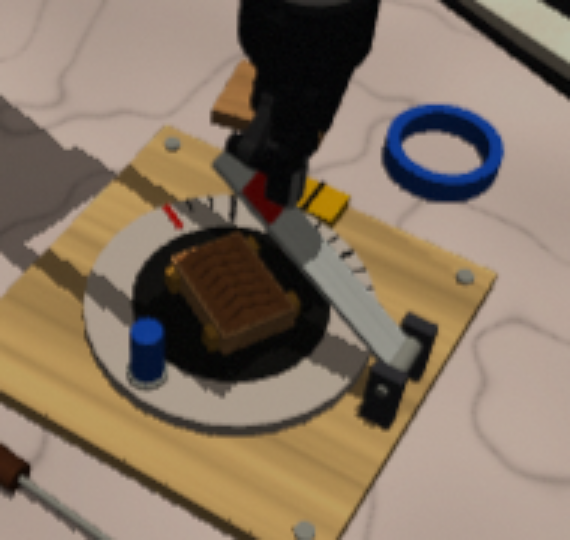

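The straightedge is swinging down with the fingertips at the red pad (265,195), and the turntable hasn't moved. Continuing the arc.

```bash
python3 -m jog '-.09 0 .09 0 0 0 1;-.08 0 .125 0 0 0 1;-.07 0 .13 0 0 0 1;-.055 0 .14 0 0 0 1;-.045 0 .145 0 0 0 1'; python3 -m jog '-.03 0 .13 0 0 0 1;-.01 0 .07 0 0 0 1;0 0 .04 0 0 0 1;0 0 .02 0 0 0 1;0 0 0 0 0 0 1'
```

```text
time: 11.9
tool_pos: [547.6, 68.6, 270.5]
tcp_rot: [-180.0, 0.0, 13.1]
ft_force: [1.2, 0.4, 0.3]
finger_gap: -0.0
grip_force: 0.4
time: 12.52
tool_pos: [544.5, 67.8, 245.9]
tcp_rot: [180.0, -0.0, 13.1]
ft_force: [-0.3, -0.3, -0.5]
finger_gap: 0.3
grip_force: 0.0
```

```bash
python3 -m jog '0 0 .02 0 0 0 1;0 0 .015 0 0 0 1;0 0 0 0 0 0 1'; python3 -m jog '0 0 .01 0 0 0 1;0 0 0 0 0 0 1'; python3 -m jog '0 0 .01 0 0 0 1;0 0 0 0 0 0 1'
```

```text
time: 12.9
tool_pos: [544.5, 67.8, 242.5]
tcp_rot: [180.0, -0.0, 13.1]
ft_force: [1.7, -0.3, 1.1]
finger_gap: 0.2
grip_force: 0.7
time: 13.15
tool_pos: [544.5, 67.8, 242.3]
tcp_rot: [180.0, -0.0, 13.1]
ft_force: [-4.1, -0.6, 9.5]
finger_gap: 0.1
grip_force: 4.7
time: 13.4
tool_pos: [544.6, 67.8, 242.2]
tcp_rot: [180.0, -0.0, 13.1]
ft_force: [-7.0, -0.9, 17.1]
finger_gap: 0.1
grip_force: 8.5
```

The bar is at its stop: 17 N at tip height 69.2 mm. I retreat upward and check.

```bash
python3 -m jog '0 0 -.05 0 0 0 1;0 0 -.3 0 0 0 1;0 0 -.5 0 0 0 1;0 0 -.5 0 0 0 1;0 0 0 0 0 0 1'; python3 -m jog '-.5 .3 0 0 0 0 1;-.3 .5 0 0 0 0 1;0 .6 0 0 0 0 1;0 .6 0 0 0 0 1;0 .6 0 0 0 0 1'; python3 -m jog '0 .6 0 0 0 0 1;0 0 0 0 0 0 1'
python3 - <<'E'
from bench import *
from h import *
s=snapshot("top");c=snapshot("scene")
a=cv2.resize(s["img"][150:290,230:360],None,fx=3,fy=3);b=cv2.resize(c["img"][100:280,240:430],None,fx=2.1,fy=2.1)
h=420;cv2.imwrite("pics/f.png",np.hstack([a,cv2.resize(b,(390,h))])[:,:,::-1])
print(blobs(c,(0,150,80),(6,255,255),(300,140,420,240)))
t=np.radians(13.3)
for th in(0,.04,.1):
  x=135-150*np.cos(th)+6*np.sin(th);print(proj(c,[548+x*np.cos(t),68+x*np.sin(t),63+150*np.sin(th)+6*np.cos(th)]))
g=cv2.cvtColor(s["img"],cv2.COLOR_RGB2GRAY).astype(np.float32)
from scipy.signal import find_peaks
for nm,r0,r1,a0,a1 in(("index",118,138,95,112),("marks",80,90,60,140)):
    A=np.arange(a0,a1,.25);v=np.array([np.mean([cv2.getRectSubPix(g,(1,1),tuple(map(float,proj(s,[548+r*np.cos(np.radians(q)),68+r*np.sin(np.radians(q)),35]))))[0,0] for r in np.linspace(r0,r1,8)]) for q in A])
    print(nm,A[find_peaks(-v,prominence=12)[0]])
E
```

```text
time: 14.02
tool_pos: [545.7, 67.8, 380.7]
tcp_rot: [179.9, -0.5, 13.1]
ft_force: [0.7, 0.8, -0.0]
finger_gap: -0.7
grip_force: 0.0
time: 14.65
tool_pos: [525.2, -205.4, 374.1]
tcp_rot: [-180.0, 0.0, 13.1]
ft_force: [0.3, 0.5, 0.3]
finger_gap: 0.0
grip_force: 0.0
time: 14.9
tool_pos: [538.6, -265.8, 372.7]
tcp_rot: [-179.9, 0.1, 12.9]
ft_force: [0.1, 1.6, -0.3]
finger_gap: 0.2
grip_force: 0.0
[((np.float64(317.2), np.float64(171.8)), 20, [314, 169, 7, 7]), ((np.float64(331.3), np.float64(187.3)), 146, [323, 180, 18, 15])]
[330.64891566 186.11259182]
[330.89648769 184.37461656]
[331.45059695 181.82680835]
index [102.25]
marks [ 71.25 101.5  132.  ]
```

View pics/f.png

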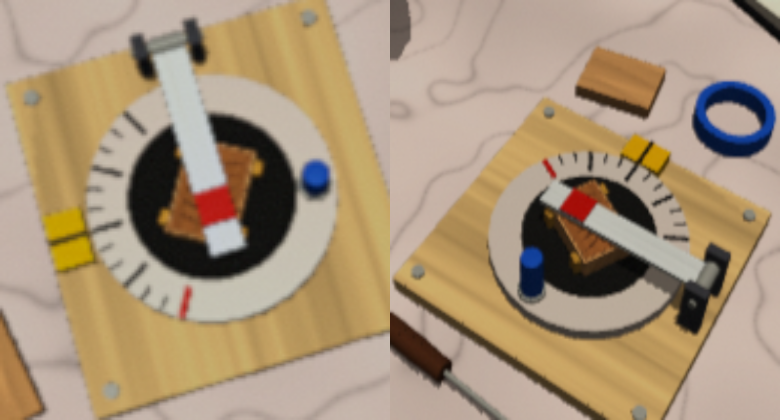

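The final view shows the bar level over the block with its pad at (215,205). The 60 mark, near (105,231), lines up with the index line (50,240)–(88,233). The tape, gouge and spare block are undisturbed.

```bash
python3 -c "
from bench import *
print(hand_in())"
```

```text
the job is handed in; nothing more can be done
None
```

I handed the job in at about 15 s: the turntable reads about 59.4° by camera, the straightedge is fully down on its stop, and the tape roll, gouge and spare block look undisturbed; the judging result was not shown.

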